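Load the mirror on the rail carriage and free its brake

TASK

Take the square framed mirror from its stand and lean it on the rail carriage: bottom edge flat on the ledge, back flat against the sloped backstop, bright face outwards, centred side to side. Set it down gently. Then, once it leans there by itself, squeeze in the release button in the grip of the carriage's brake lever and swing the lever fully down, let go, and leave the mirror leaning and the case and mouse where they are.

Things in the scene. Friction and masses are not known exactly. Their poses are not given: they have to be found in the camera images.
- mirror_center (a point): Centre of the mirror, a square plate 120 x 120 x 12 mm (about 0.3 kg), black frame and back, bright metallic face. x: normal to the plate, out of the bright face; y: along its width; z: along its height. It starts upright (z up) in its stand; its upper 85 mm stand free, so it can be taken by its top edge from above, across the 12 mm thickness.
- mirror_face (a point): Centre of the mirror's bright face, 6 mm from mirror_center along its x.
- backstop: Sloped grey backstop on the carriage. Origin: middle of the inside corner of ledge and backstop face, 74 mm above table. x: normal of the face, outwards (away from robot, 20 deg upward); y: level, along the ledge; z: up along the face, which leans 20 deg, top towards the robot. Face 100 wide, 75 mm up z; ledge square to it, 130 wide, 32 mm out. Seated mirror_center: (6, 0, 60) mm, axes parallel
- brake_lever (a joint): Brake lever angle: 0 to 0.12 at the start (up: 43 to 50 deg above level, grip end towards the robot), 0.8 fully down on its stop (4 deg above level). Needs about 4 N at the grip; stays where left. A pawl stops it near 0.2 unless the button is pressed in (4 mm or more) and kept in until the lever is past 0.5.
- lever_grip (a point): Centre of the lever's black rubber grip at the place of the button, 125 mm from the hinge. The grip is 105 mm long (from 62 to 168 mm from the hinge), 24 mm wide, 22 mm high. Axes: x along the lever towards the hinge, y level along the hinge axis, z square to both (up). With the button, 32 mm wide when free, 26 mm when pressed in.
- lever_hinge (a point): The brake lever's hinge, 90 mm above the table; the lever swings about the y axis here (turns with the lever; swinging down turns it about -y).
- brake_button (a joint): Release button, a grey bar 44 x 16 mm on the side of the grip that faces -y of lever_grip (the side away from the mirror); stands 8 mm proud. 0 is out, 0.006 m fully pressed in (towards +y); springs back, 6 N at full travel. Squeezing the grip across its width at lever_grip presses it.
- mirror: The mirror itself; origin at the middle of its lower edge, axes as mirror_center.
- carriage: Black carriage on a short rail, fixed; origin on the table near under the backstop, x away from the robot, y to the robot's left. Plate 180 (x) x 340 mm (y), its top 45 mm above the table. The brake lever stands 190 mm from the origin on the -y side.
- stand: Slotted foot that holds the mirror at the start, fixed: base 90 x 160 mm, white slot walls up to 45 mm above the table, 39 mm thick over both; slot 15 mm wide, its floor 10 mm above the table. Origin under its centre.
- case: Closed aluminium instrument case, 130 x 150 x 60 mm, bystander; origin under its centre.
- mouse: Black computer mouse, 100 x 58 x 30 mm, bystander; origin under its centre.
Mind the look-alikes: they are no part of the job. There is more than one size of the mirror; the job needs the middle-sized.

How it is judged:
By the outcome, as a careful person would: the job done as asked, in the order asked, and still so for the second after the job is handed in, with the robot touching nothing.
It also fails if it takes over 54 s, if anything falls off the work surface, if the arm or the gripper's body presses on something with over 40 N, if the wrist force passes 120 N, or if a joint passes its speed limit or range.

ROBOT

A 6-joint arm with a two-finger parallel gripper is mounted at the origin on the work surface. World frame = base frame: x ahead of the robot, y to its left, z up, the work surface at z = 0. Lengths are in m, angles in degrees, forces in N, time in s.
With the tool pointing down it reaches from about 0.35 to 0.875 m from the base axis. Payload 4.2 kg.
Tool frame: the origin (TCP) lies at the very end of the fingers, on their centre line; the grasp point (between the pads) lies 19 mm behind it (r.grip_point_offset is the distance from the TCP to the grasp point, in m); z points along the fingers, y is the line along which they close (so a half turn about z gives the same grasp; the last joint's range is limited). The gripper opens to 87 mm and grips with 3 to 60 N. Pads are 19 mm wide; open, the fingers measure 117 mm over their backs; the gripper's body (75 mm by 190 mm) begins 51 mm behind the grasp point.
Start: joints at [-62.475, 22.042, 0.453, 0, -68.411, -14.817], TCP at [0.138, -0.61, 0.223] pointing down, gripper open.
Joint ranges: [-179.83, 179.83], [-69.29, 118.12], [-61.27, 80.66], [-181.25, 117.63], [-171.15, -9.14], [-177.46, 177.46]. Speed limits (degrees/s): [159.86, 159.86, 180, 180, 180, 180].

INTERFACE

Orientations are given as a 3x3 rotation matrix whose columns are the frame's x, y, z axes.
In Python, from station import r gives the robot as it stands.
- The arm moves only by the tool move_arm, never from a script. Its argument "series" is a list of rows, each a list of 3 entries, a list of its own where there are three numbers: the turn, a rotation vector about the tool's x, y, z as a fraction of full scale, then the shift along the tool's x, y, z as a fraction of full scale, then the opening, from 0 (shut) to 1 (fully open). A call has 1 to 12 rows; each row shifts and turns the commanded pose from where the row before left it, along the tool's axes as they then stand; what a row does not reach is not made up. Full scale, the value 1, is 0.5 m for a shift and 0.1 rad for a turn. A row lasts 1/10 s, in which the tool goes at most 50 mm and 8.59 degrees, less where a joint would pass 70% of its speed; a pose out of reach is approached as far as the arm can. A call with a number of a shift or a turn outside -1 to 1 is refused whole. A call with a gripper value outside its range is refused whole. The fingers move at their own pace and stop on an object; the grip force is fixed at half the most. Time passes only in rows, so rows that do not move let the fingers close. It gives the time, the measured TCP pose, the force, the opening and the grip force at its end, in the units of the state.
- r.sense(): the state, without advancing time (a new reading comes with each control period).
- r.capture(name): name is "side" or "top"; returns a dict with "img" (420x560x3 uint8, red, green, blue), "fx", "fy", "cx", "cy" (pixels), "k1" (the pictures are not rectified: a ray, as slopes to the right and down, at radius r is drawn at 1 + k1 r^2 times it, then the intrinsics apply), "origin" and "orientation" of the camera in the world. Camera axes: x right, y up, looking along -z (the intrinsics and any distortion apply to the point x, -y, -z); pixel columns grow to the right and rows downward; lengths in m; the calibration is good to about 2 mm. A picture is of the moment at which its call begins. There is no depth.
- r.finish_job(): hands the job in; it is judged then, once.
Trained networks look in the newest picture that a camera, given by its name, has taken for a name from the list of things; names that differ only in an ending like _2 or _b are one class to them, and where a whole thing is asked for, a point or a joint stands for the part that bears it (a point fixed in the world has none). Each returns a list of dicts, best first, with "score" (0 to 1); they miss things now and then, are a little off and sometimes report something else, mostly with a low value. They report only what shows in the picture. A call takes as long as a camera call. They do not tell look-alikes from the thing itself.
- r.cut_out(target, camera): "pixels" (420x560 bool, what is visible of it) and "centre" ([column, row] in pixels, amid what is visible of it).
- r.pinpoint(target, camera): "centre" ([column, row] in pixels: a listed point, or the origin of a listed thing).
The state is a dict: "time_s": time; "joints": joint angles; "joint_velocities": joint speeds; "effort": joint torques, N m; "tcp_pos": TCP position; "ee_rot": TCP orientation; "wrist_force": force on the tool from outside, world axes, zero at the start; "moment": the same for the moment, N m; "gripper_width": opening from 0.0 (shut) to 1.0 (fully open); "gripper_force": force on a finger pad.
Only numpy, scipy, OpenCV 4.12 (cv2) and the standard library are available. Lean on these libraries where they do the work, as an engineer would, in place of code of your own. Each camera call takes 0.05 s, during which the arm holds its last target. There are 200 camera calls.

## Working session

There is one attempt and no reset: what is moved stays moved. The work goes in short steps, Python scripts to look and compute and a tool call to move; the robot and the scene stay as the last step left them, time stands still between calls to the robot, and variables do not carry over. Pictures are saved under pics/ and viewed, at most 10 in all, crops included, and the job is handed in when it is done.

Besides the shell and the picture viewer there is one more tool, called after ">>>" as name([rows], argument=value, ...), one row to a line, values as JSON. move_arm: Moves the arm, as the interface text tells. Its arguments: {"type":"object","properties":{"series":{"type":"array"}},"required":["series"]}

```bash
ls; mkdir -p pics; cat > h.py <<'E'
import numpy as np, cv2
from station import r
def cap(n,save=None):
    c=r.capture(n)
    if save: cv2.imwrite(save,c["img"][:,:,::-1])
    return c
def ray(c,px):
    d=np.array([(px[0]-c["cx"])/c["fx"],(px[1]-c["cy"])/c["fy"]]);u=d.copy()
    for _ in range(20): u=d/(1+c["k1"]*(u@u))
    v=np.array(c["orientation"])@np.array([u[0],-u[1],-1.0])
    return np.array(c["origin"]),v/np.linalg.norm(v)
def onz(c,px,z):
    o,v=ray(c,px);return o+v*(z-o[2])/v[2]
def proj(c,p):
    q=np.array(c["orientation"]).T@(np.array(p)-np.array(c["origin"]))
    u=np.array([q[0],-q[1]])/-q[2];u=u*(1+c["k1"]*(u@u))
    return np.array([c["fx"]*u[0]+c["cx"],c["fy"]*u[1]+c["cy"]])
def tri(c1,p1,c2,p2):
    A=np.zeros((3,3));b=np.zeros(3);L=[ray(c1,p1),ray(c2,p2)]
    for o,v in L:
        M=np.eye(3)-np.outer(v,v);A+=M;b+=M@o
    x=np.linalg.solve(A,b)
    return x,[np.linalg.norm(np.cross(x-o,v)) for o,v in L][0]*2
E
python3 - <<'E'
from h import *
C={}
for n in("side","top"):
    C[n]=cap(n,f"pics/{n}0.png");c=C[n];print(n,np.round(c["origin"],3),np.round(c["orientation"],3).tolist(),c["fx"],c["k1"])
for t in["mirror_center","mirror_face","backstop","lever_grip","lever_hinge","mirror","carriage","stand","case","mouse"]:
    for n in C: print(t,n,[(np.round(d["centre"]).tolist(),round(d["score"],2)) for d in r.pinpoint(t,n)])
a,b=[cv2.imread(f"pics/{n}0.png") for n in C]
E
```

```text
pics
side [0.13  0.932 1.186] [[-0.888, 0.342, -0.307], [-0.459, -0.645, 0.611], [0.011, 0.684, 0.73]] 473.8368308392723 -0.10871242321990107
top [0.514 0.039 1.484] [[-0.0, 0.999, -0.049], [-1.0, -0.001, -0.009], [-0.009, 0.049, 0.999]] 463.184760478629 -0.15435497407759188
mirror_center side [([176.0, 337.0], 0.96), ([227.0, 272.0], 0.91), ([200.0, 238.0], 0.64), ([313.0, 156.0], 0.58)]
mirror_center top [([198.0, 197.0], 0.66), ([224.0, 151.0], 0.51)]
mirror_face side [([174.0, 336.0], 0.9), ([201.0, 243.0], 0.84), ([225.0, 271.0], 0.56)]
mirror_face top [([200.0, 196.0], 0.79), ([227.0, 150.0], 0.51)]
backstop side [([290.0, 213.0], 0.92)]
backstop top [([292.0, 216.0], 0.61)]
lever_grip side [([313.0, 152.0], 0.54)]
lever_grip top [([362.0, 211.0], 0.89), ([206.0, 196.0], 0.64)]
lever_hinge side [([291.0, 168.0], 0.85)]
lever_hinge top [([356.0, 186.0], 0.89)]
mirror side [([228.0, 287.0], 0.86), ([202.0, 251.0], 0.82), ([185.0, 351.0], 0.66)]
mirror top [([133.0, 196.0], 0.87), ([228.0, 156.0], 0.66), ([201.0, 198.0], 0.46), ([295.0, 215.0], 0.23)]
carriage side [([291.0, 230.0], 0.78), ([229.0, 289.0], 0.52), ([291.0, 169.0], 0.24)]
carriage top [([295.0, 219.0], 0.97)]
stand side [([227.0, 287.0], 0.56)]
stand top [([208.0, 197.0], 0.95), ([201.0, 196.0], 0.35)]
case side [([288.0, 311.0], 0.57)]
case top [([204.0, 259.0], 0.64)]
mouse side [([377.0, 176.0], 0.88)]
mouse top [([419.0, 266.0], 0.91), ([199.0, 194.0], 0.23)]
```

View pics/side0.png

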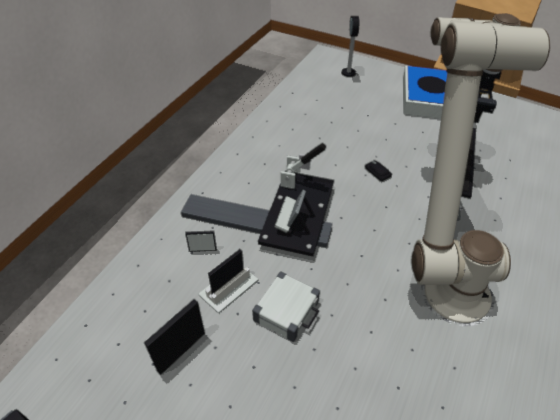

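View pics/top0.png

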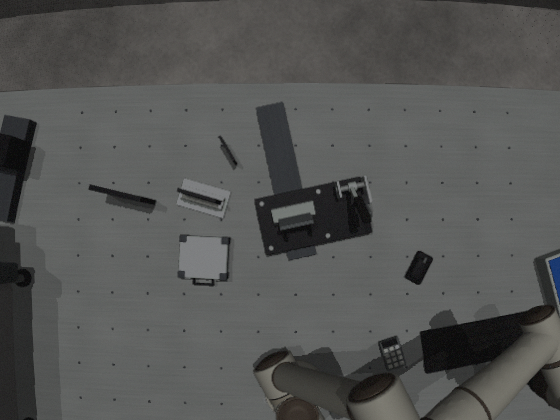

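Candidates for the mirror, as side px / top px:
- Large: (176,337) / (122,195).
- Middle: (227,272) / (200,197).
- Small: (201,242) / (228,151).

The middle one stands in the slotted foot and fits the description. I'll confirm it in an enlarged crop.

```bash
python3 - <<'E'
from h import *
def crop(n,x,y,w,h,g):
    a=cv2.imread(f"pics/{n}0.png")[y:y+h,x:x+w]
    a=cv2.resize(a,(400,300),interpolation=cv2.INTER_CUBIC).astype(float)/255
    return (255*np.clip(a,0,1)**g).astype(np.uint8)
A=np.hstack([crop("side",180,235,100,75,.6),crop("top",160,160,100,75,.5)])
B=np.hstack([crop("side",245,140,120,90,.6),crop("top",250,165,132,99,.5)])
cv2.imwrite("pics/crop1.png",np.vstack([A,B]))
E
```

```text
(no output)
```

View pics/crop1.png

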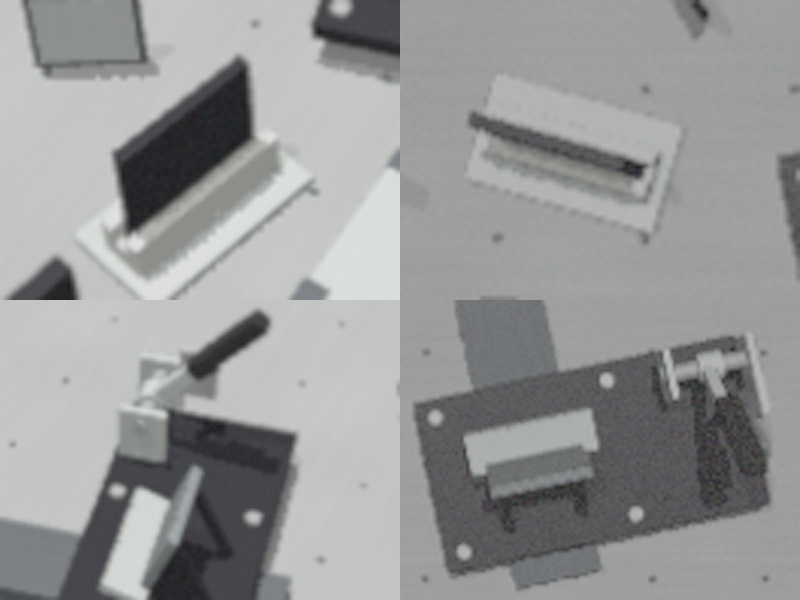

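Confirmed: the middle-sized mirror is in the slotted foot at side (227,272) / top (200,197). Its flat black back faces the robot, so the bright face points away. The lever grip is at top (362,211); the second dark bar beside it is its shadow.

```bash
cat > fit.py <<'E'
from h import *
from scipy.optimize import least_squares
import json
def Rz(a): c,s=np.cos(a),np.sin(a);return np.array([[c,-s,0],[s,c,0],[0,0,1]])
def solve(obs,z0,x0):  # obs: list of (cam,px,localpt)
    f=lambda p:np.concatenate([proj(c,Rz(p[2])@np.array(l)+[p[0],p[1],z0])-np.array(px) for c,px,l in obs])
    s=least_squares(f,x0,loss="soft_l1");return s.x,np.round(f(s.x).reshape(-1,2),1)
E
python3 - <<'E'
from fit import *
S=cap("side");T=cap("top")
tc=lambda X,Y:(250+(X-400)*.33-.5,165+(Y-300)*.33-.5)
ts=lambda X,Y:(160+(X-400)/4-.5,160+Y/4-.5)
ss=lambda X,Y:(180+X/4-.5,235+Y/4-.5)
sc=lambda X,Y:(245+X*.3-.5,140+(Y-300)*.3-.5)
x,e=solve([(T,tc(415,403),(.09,.17,0)),(T,tc(742,335),(.09,-.17,0)),(T,tc(770,510),(-.09,-.17,0)),(T,tc(450,577),(-.09,.17,0))],.045,[.5,0,.1]);print("plate",x,np.degrees(x[2]),e.tolist());yp=x[2]
c,s=np.cos(np.radians(20)),np.sin(np.radians(20))
L=lambda a,y,b:(a*c-b*s,y,a*s+b*c)
x,e=solve([(T,tc(463,437),L(.032,.065,0)),(T,tc(592,408),L(.032,-.065,0)),(T,tc(598,450),L(0,-.065,0)),(T,tc(473,475),L(0,.065,0)),(S,sc(138,488),L(.032,-.065,0)),(S,sc(102,590),L(.032,.065,0)),(S,sc(200,468),L(0,-.05,.075))],.074,[.5,0,.1]);print("backstop",x,np.degrees(x[2]),e.tolist())
x,e=solve([(T,ts(497,74),(.045,.08,.01)),(T,ts(683,124),(.045,-.08,.01)),(T,ts(655,234),(-.045,-.08,.01)),(T,ts(467,180),(-.045,.08,.01))],0,[.5,.2,-.2]);print("stand",x,np.degrees(x[2]),e.tolist())
x,e=solve([(T,ts(472,116),(.006,.06,.13)),(T,ts(647,163),(.006,-.06,.13)),(S,ss(114,153),(-.006,.06,.13)),(S,ss(244,60),(.006,-.06,.13)),(S,ss(252,138),(-.006,-.06,.05)),],0,[.5,.2,-.2]);print("mirror",x,np.degrees(x[2]),e.tolist())
q=lambda t,n,i=0:r.pinpoint(t,n)[i]["centre"]
for t in("backstop","lever_hinge","lever_grip","carriage"):print(t,q(t,"side"),q(t,"top"),*tri(S,q(t,"side"),T,q(t,"top")))
m=[d["centre"] for d in r.pinpoint("mirror_center","side") if abs(d["centre"][0]-227)<10];n=[d["centre"] for d in r.pinpoint("mirror_center","top") if abs(d["centre"][0]-199)<8]
if m and n:print("mc",*tri(S,m[0],T,n[0]))
print(r.sense())
E
```

```text
plate [ 0.56129327 -0.05673695  0.19862929] 11.380619720510092 [[0.1, 0.1], [-1.3, 1.1], [1.3, -0.3], [-0.1, -0.6]]
backstop [0.55822732 0.00708883 0.19800295] 11.344733510718617 [[0.2, 1.4], [-0.2, 2.5], [-0.4, -1.5], [-1.0, -1.3], [1.0, -0.0], [0.6, -1.9], [-1.4, -0.5]]
stand [ 0.62148503  0.29478546 -0.26751326] -15.327380513364416 [[-0.3, -0.2], [0.7, 0.2], [0.1, -0.2], [-0.4, 0.2]]
mirror [ 0.61933938  0.29695522 -0.35855898] -20.543916132991797 [[0.1, -2.0], [-6.1, 0.4], [0.4, 1.4], [-0.4, -1.0], [1.6, -1.2]]
backstop [291.1, 215.6] [296.7, 215.0] [ 0.56275826 -0.00389453  0.05422007] 0.0033273531128274456
lever_hinge [290.2, 170.3] [356.7, 185.2] [ 0.65613615 -0.18851453  0.06330601] 0.0006541521286688989Traceback (most recent call last):
  File "<stdin>", line 14, in <module>
  File "<stdin>", line 13, in <lambda>
IndexError: list index out of range
```

```bash
cat > ov.py <<'E'
from fit import *
c,s=np.cos(np.radians(20)),np.sin(np.radians(20))
L=lambda a,y,b:(a*c-b*s,y,a*s+b*c)
def box(x0,x1,y0,y1,z0,z1): return [np.array([(x0,y0,z),(x0,y1,z),(x1,y1,z),(x1,y0,z),(x0,y0,z)]) for z in (z0,z1)]
def W(p,z,pts): return np.array([Rz(p[2])@np.array(q)+[p[0],p[1],z] for q in pts])
def view(cam,n,rect,lines):
    x,y,w,h=rect;k=400/w
    a=cv2.resize(cam["img"][y:y+h,x:x+w,::-1],(400,300),interpolation=cv2.INTER_CUBIC)/255.
    a=(255*a**.55).astype(np.uint8)
    for col,pts in lines:
        q=np.array([(proj(cam,p)-[x,y]+.5)*k for p in pts])
        cv2.polylines(a,[np.round(q*8).astype(np.int32)],False,col,1,cv2.LINE_AA,3)
    return a
E
python3 - <<'E'
from ov import *
S=cap("side");T=cap("top")
tc=lambda X,Y:(250+(X-400)*.33-.5,165+(Y-300)*.33-.5)
ts=lambda X,Y:(160+(X-400)/4-.5,160+Y/4-.5)
ss=lambda X,Y:(180+X/4-.5,235+Y/4-.5)
m,e=solve([(T,ts(472,113),(.006,.06,.13)),(T,ts(640,158),(.006,-.06,.13)),(S,ss(114,153),(-.006,.06,.13)),(S,ss(244,58),(.006,-.06,.13)),(S,ss(252,138),(-.006,-.06,.045)),(S,ss(125,232),(-.006,.06,.045))],0,[.62,.297,-.26]);print("mirror",m,np.degrees(m[2]),e.tolist())
st=[.6215,.2948,-.2675];pl=[.5613,-.0567,.1986];bs=[.5582,.0071,.1983]
h=onz(T,tc(710,362),.09);print("hinge",h, Rz(-.1986)@(h-[bs[0],bs[1],0]))
G,R,B,Y=(0,255,0),(0,0,255),(255,80,0),(0,255,255)
l1=[(G,W(m,0,b)) for b in box(-.006,.006,-.06,.06,.01,.13)]+[(R,W(st,0,b)) for b in box(-.045,.045,-.08,.08,0,.01)]
l2=[(R,W(pl,0,b)) for b in box(-.09,.09,-.17,.17,0.045,.045)]
l2+=[(G,W(bs,.074,[L(0,-.065,0),L(.032,-.065,0),L(.032,.065,0),L(0,.065,0),L(0,-.065,0)])),(Y,W(bs,.074,[L(0,-.05,0),L(0,-.05,.075),L(0,.05,.075),L(0,.05,0)]))]
for a in(43,47,50):
    d=[-np.cos(np.radians(a)),0,np.sin(np.radians(a))]
    l2.append((B,W([h[0],h[1],.1986],.09,[[0,0,0],np.array(d)*.168])))
A=np.hstack([view(S,"s",(180,235,100,75),l1),view(T,"t",(160,160,100,75),l1)])
Bm=np.hstack([view(S,"s",(245,140,120,90),l2),view(T,"t",(250,165,132,99),l2)])
cv2.imwrite("pics/ov1.png",np.vstack([A,Bm]))
E
```

```text
mirror [ 0.62075823  0.29711275 -0.33793148] -19.362047431054812 [[-0.1, -1.3], [-4.3, 0.8], [0.2, 1.5], [-1.2, -0.9], [1.0, -0.6], [0.6, -0.9]]
hinge [ 0.65387315 -0.16943346  0.09      ] [ 0.05896305 -0.1919395   0.09      ]
```

View pics/ov1.png

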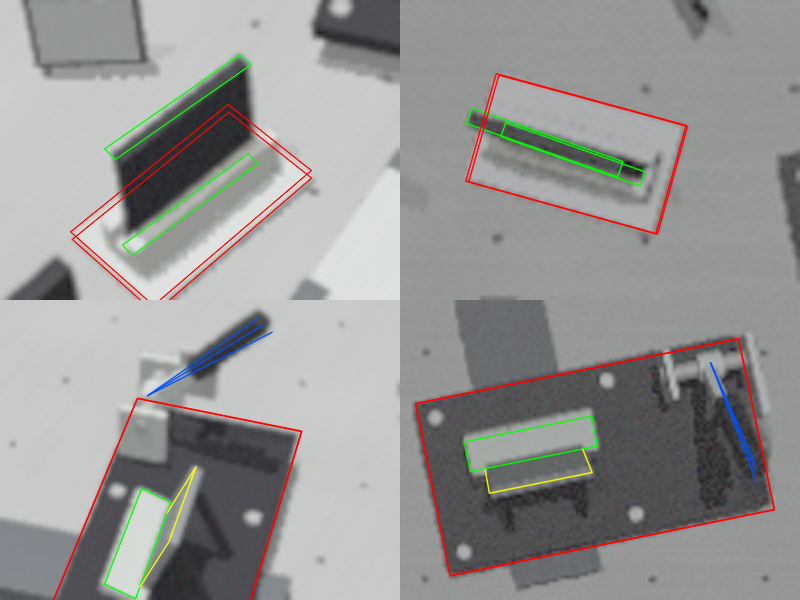

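```bash
cat > plan.py <<'E'
from fit import *
from scipy.spatial.transform import Rotation as Ro
def toolR(z,y):
    z=np.array(z,float);z/=np.linalg.norm(z);y=np.array(y,float);y-=z*(y@z);y/=np.linalg.norm(y)
    return np.column_stack([np.cross(y,z),y,z])
def down(yaw): return toolR([0,0,-1],[np.cos(yaw),np.sin(yaw),0])   # tool y at world yaw
def plan(p0,R0,p,R,n):
    """n equal rows; shift along the axes as at row start, then turn"""
    w=Ro.from_matrix(np.array(R0).T@np.array(R)).as_rotvec()/n
    Rc=np.array(R0);S=np.zeros(3);out=[];st=(np.array(p)-np.array(p0))/n
    for i in range(n):
        out.append((np.round(w/.1,3).tolist(),np.round(Rc.T@st/.5,4).tolist()));Rc=Rc@Ro.from_rotvec(w).as_matrix()
    return out
E
python3 - <<'E'
from plan import *
S=cap("side");T=cap("top");s=r.sense()
print(np.round(s["ee_rot"],3).tolist(),s["tcp_pos"],s["gripper_width"],s["wrist_force"])
ts=lambda X,Y:(160+(X-400)/4-.5,160+Y/4-.5)
ss=lambda X,Y:(180+X/4-.5,235+Y/4-.5)
obs=[(T,ts(472,113),(.006,.06,.13)),(T,ts(469,127),(-.006,.06,.13)),(S,ss(114,153),(-.006,.06,.13)),(S,ss(244,58),(.006,-.06,.13))]
f=lambda p:np.concatenate([proj(c,Rz(-.2675)@np.array(l)+[p[0],p[1],0])-np.array(px) for c,px,l in obs])
q=least_squares(f,[.62,.295]);print(q.x,np.round(q.fun,1))
yaw=-.2675
for y in(yaw,yaw+np.pi):
    R=down(y);w=Ro.from_matrix(np.array(s["ee_rot"]).T@R).as_rotvec();print("turn",w)
p=np.array([.6205,.296,.30])
R=down(yaw) if np.linalg.norm(Ro.from_matrix(np.array(s["ee_rot"]).T@down(yaw)).as_rotvec())<1.6 else down(yaw+np.pi)
for o in plan(s["tcp_pos"],s["ee_rot"],p,R,24):print(o)
E
```

```text
[[-0.976, -0.22, -0.0], [-0.22, 0.976, -0.0], [0.0, -0.0, -1.0]] [ 0.13750147 -0.60966757  0.2225593 ] 0.9990843597877307 [ 0.73087241 -0.62894284  0.54048064]
[0.62097353 0.29488002] [ 0.1 -0.1 -0.3  0.3  1.7  1.7 -2.  -2.2]
turn [-1.25389093e-05  2.96944240e-06  2.06009618e+00]
turn [-2.59619742e-06 -1.09628273e-05 -1.08149648e+00]
([-0.0, -0.0, -0.451], [-0.0559, 0.0648, -0.0065])
([-0.0, -0.0, -0.451], [-0.0587, 0.0622, -0.0065])
([-0.0, -0.0, -0.451], [-0.0615, 0.0595, -0.0065])
([-0.0, -0.0, -0.451], [-0.0641, 0.0566, -0.0065])
([-0.0, -0.0, -0.451], [-0.0666, 0.0537, -0.0065])
([-0.0, -0.0, -0.451], [-0.0689, 0.0507, -0.0065])
([-0.0, -0.0, -0.451], [-0.0711, 0.0475, -0.0065])
([-0.0, -0.0, -0.451], [-0.0732, 0.0442, -0.0065])
([-0.0, -0.0, -0.451], [-0.0751, 0.0409, -0.0065])
([-0.0, -0.0, -0.451], [-0.0769, 0.0375, -0.0065])
([-0.0, -0.0, -0.451], [-0.0785, 0.034, -0.0065])
([-0.0, -0.0, -0.451], [-0.0799, 0.0304, -0.0065])
([-0.0, -0.0, -0.451], [-0.0812, 0.0268, -0.0065])
([-0.0, -0.0, -0.451], [-0.0824, 0.0231, -0.0065])
([-0.0, -0.0, -0.451], [-0.0833, 0.0193, -0.0065])
([-0.0, -0.0, -0.451], [-0.0841, 0.0156, -0.0065])
([-0.0, -0.0, -0.451], [-0.0847, 0.0118, -0.0065])
([-0.0, -0.0, -0.451], [-0.0852, 0.0079, -0.0065])
([-0.0, -0.0, -0.451], [-0.0854, 0.0041, -0.0065])
([-0.0, -0.0, -0.451], [-0.0855, 0.0002, -0.0065])
([-0.0, -0.0, -0.451], [-0.0855, -0.0036, -0.0065])
([-0.0, -0.0, -0.451], [-0.0852, -0.0075, -0.0065])
([-0.0, -0.0, -0.451], [-0.0848, -0.0113, -0.0065])
([-0.0, -0.0, -0.451], [-0.0842, -0.0151, -0.0065])
```

>>> move_arm([
  [[0,0,-0.45],[-0.056,0.065,-0.015],1],
  [[0,0,-0.45],[-0.059,0.062,-0.015],1],
  [[0,0,-0.45],[-0.0615,0.0595,-0.015],1],
  [[0,0,-0.45],[-0.064,0.0565,-0.015],1],
  [[0,0,-0.45],[-0.0665,0.0535,-0.015],1],
  [[0,0,-0.45],[-0.069,0.0505,-0.015],1],
  [[0,0,-0.45],[-0.071,0.0475,-0.015],1],
  [[0,0,-0.45],[-0.073,0.044,-0.015],1],
  [[0,0,-0.45],[-0.075,0.041,-0.015],1],
  [[0,0,-0.45],[-0.077,0.0375,-0.015],1],
  [[0,0,-0.45],[-0.0785,0.034,0],1],
  [[0,0,-0.45],[-0.08,0.03,0],1],
])

```text
time_s: 3.1
tcp_pos: [0.38, -0.1556, 0.2983]
ee_rot: [[-0.722, -0.692, 0.002], [-0.692, 0.722, -0.0], [-0.002, -0.002, -1.0]]
wrist_force: [0.2, -0.1, 0.2]
gripper_width: 1.002
gripper_force: 0.0
```

>>> move_arm([
  [[0,0,-0.45],[-0.081,0.027,0],1],
  [[0,0,-0.45],[-0.0825,0.023,0],1],
  [[0,0,-0.45],[-0.0835,0.0195,0],1],
  [[0,0,-0.45],[-0.084,0.0155,0],1],
  [[0,0,-0.45],[-0.0845,0.012,0],1],
  [[0,0,-0.45],[-0.085,0.008,0],1],
  [[0,0,-0.45],[-0.0855,0.004,0],1],
  [[0,0,-0.45],[-0.0855,0,0],1],
  [[0,0,-0.45],[-0.0855,-0.0035,0],1],
  [[0,0,-0.45],[-0.085,-0.0075,0],1],
  [[0,0,-0.45],[-0.085,-0.0115,0],1],
  [[0,0,-0.45],[-0.084,-0.015,0],1],
])

```text
time_s: 4.3
tcp_pos: [0.6219, 0.2967, 0.2976]
ee_rot: [[-0.264, -0.965, 0.0], [-0.965, 0.264, -0.0], [-0.0, -0.0, -1.0]]
wrist_force: [0.4, 0.2, 0.4]
gripper_width: 0.997
gripper_force: 0.0
```

```bash
python3 - <<'E'
from plan import *
s=r.sense();print(s["tcp_pos"],s["joints"],s["wrist_force"])
for o in plan(s["tcp_pos"],s["ee_rot"],[.621,.2955,.16],down(-.2675+np.pi),4):print(o)
E
```

```text
[0.6219093  0.29667383 0.29755417] [ 3.89149307e+01  2.66022925e+01  1.81916695e+01  4.98071935e-03
 -8.15837235e+01 -5.42109975e+01] [0.39944323 0.21900063 0.41522293]
([-0.0, 0.0, 0.001], [0.0007, 0.0003, 0.0688])
([-0.0, 0.0, 0.001], [0.0007, 0.0003, 0.0688])
([-0.0, 0.0, 0.001], [0.0007, 0.0003, 0.0688])
([-0.0, 0.0, 0.001], [0.0007, 0.0003, 0.0688])
```

>>> move_arm([
  [[0,0,0],[0.0015,0.0005,0.08],1],
  [[0,0,0],[0.0015,0.0005,0.09],1],
  [[0,0,0],[0,0,0.09],1],
  [[0,0,0],[0,0,0.08],1],
  [[0,0,0],[0,0,0.06],1],
  [[0,0,0],[0,0,0],1],
  [[0,0,0],[0,0,0],0.4],
  [[0,0,0],[0,0,0],0.25],
])

```text
time_s: 5.1
tcp_pos: [0.6219, 0.2947, 0.1003]
ee_rot: [[-0.265, -0.964, 0.004], [-0.964, 0.265, 0.002], [-0.003, -0.003, -1.0]]
wrist_force: [-0.3, 0.1, 0.2]
gripper_width: 0.894
gripper_force: 0.0
```

```bash
python3 - <<'E'
from h import *
a=cap("side");b=cap("top")
A=np.hstack([cv2.resize(a["img"][210:322,160:310],(400,300)),cv2.resize(b["img"][130:242,130:280],(400,300))])
cv2.imwrite("pics/g1.png",(255*(A/255.)**.6)[:,:,::-1])
E
```

```text
[ WARN:0@1.895] global loadsave.cpp:1063 imwrite_ Unsupported depth image for selected encoder is fallbacked to CV_8U.
```

View pics/g1.png

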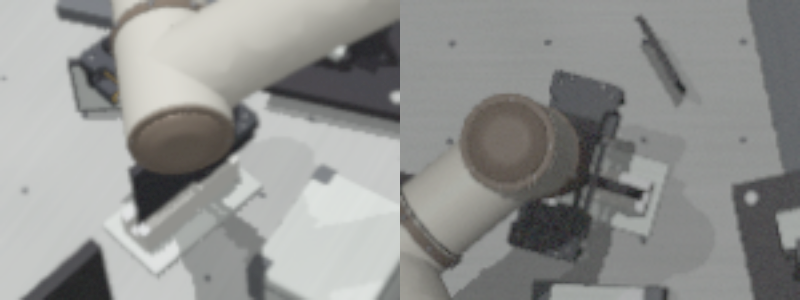

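The open fingers straddle the mirror's top edge, with the gripper around (590,170) in the top crop. Closing now.

>>> move_arm([
  [[0,0,0],[0,0,0],0],
  [[0,0,0],[0,0,0],0],
  [[0,0,0],[0,0,0],0],
  [[0,0,0],[0,0,0],0],
  [[0,0,0],[0,0,0],0],
  [[0,0,0],[0,0,0],0],
  [[0,0,0],[0,0,0],0],
  [[0,0,0],[0,0,0],0],
])

```text
time_s: 6.0
tcp_pos: [0.6199, 0.2939, 0.0974]
ee_rot: [[-0.266, -0.964, -0.001], [-0.964, 0.266, 0.0], [0.0, 0.001, -1.0]]
wrist_force: [-2.1, 0.1, 1.0]
gripper_width: 0.135
gripper_force: 29.8
```

>>> move_arm([
  [[0,0,0],[0,0,-0.01],0],
  [[0,0,0],[0,0,-0.03],0],
  [[0,0,0],[0,0,-0.05],0],
  [[0,0,0],[0,0,-0.08],0],
  [[0,0,0],[0,0,-0.09],0],
  [[0,0,0],[0,0,-0.09],0],
  [[0,0,0],[0,0,-0.06],0],
  [[0,0,0],[0,0,-0.03],0],
  [[0,0,0],[0,0,0],0],
  [[0,0,0],[0,0,0],0],
])

```text
time_s: 7.0
tcp_pos: [0.6199, 0.2936, 0.3171]
ee_rot: [[-0.266, -0.964, -0.001], [-0.964, 0.266, 0.0], [0.0, 0.001, -1.0]]
wrist_force: [0.4, 0.2, -4.1]
gripper_width: 0.136
gripper_force: 29.9
```

```bash
cat > plc.py <<'E'
from plan import *
c20,s20=np.cos(np.radians(20)),np.sin(np.radians(20))
BS=np.array([.5582,.0071,.074]);YB=np.radians(11.36)
def bs(a,y,b): return BS+Rz(YB)@np.array([a*c20-b*s20,y,a*s20+b*c20])
# mirror centre in tool frame: (lateral dx, 0, +dz)
D=.0274
zdir=Rz(YB)@np.array([s20,0,-c20])      # down the face
ydir=-(Rz(YB)@np.array([c20,0,s20]))    # tool y = -face normal
RP=toolR(zdir,ydir)
def tcp_for(a,y,b,lat=0): return bs(a,y,b)-D*zdir-lat*RP[:,0]
E
python3 - <<'E'
from plc import *
s=r.sense();print(s["tcp_pos"],s["wrist_force"],s["gripper_width"])
S=cap("side");T=cap("top")
R=np.array(s["ee_rot"]);m=np.array(s["tcp_pos"])+D*R[:,2]
A=[]
G=(0,255,0)
from ov import view
Pb=[[m+R@np.array([x,y,z]) for x,z in((-.06,-.06),(.06,-.06),(.06,.06),(-.06,.06),(-.06,-.06))] for y in(-.006,.006)]
px=proj(S,m);pt=proj(T,m);print(px,pt)
A=np.hstack([view(S,"s",(int(px[0]-60),int(px[1]-45),120,90),[(G,b) for b in Pb]),view(T,"t",(int(pt[0]-60),int(pt[1]-45),120,90),[(G,b) for b in Pb])])
cv2.imwrite("pics/g2.png",A)
p=tcp_for(.016,0,.08);print("pre",p,RP.round(3).tolist())
for o in plan(s["tcp_pos"],s["ee_rot"],p+[0,0,.05],RP,12):print(o)
E
```

```text
[0.61992248 0.2936129  0.31713419] [ 0.35064407  0.23367578 -4.09856287] 0.1363940705721247
[220.2800177 221.9767815] [185.3301655  190.52452883]
pre [0.5369272  0.0028261  0.18039531] [[0.197, -0.921, 0.335], [-0.98, -0.185, 0.067], [-0.0, -0.342, -0.94]]
([0.286, -0.068, -0.386], [0.0504, 0.0004, 0.0145])
([0.286, -0.068, -0.386], [0.0504, 0.0028, 0.0141])
([0.286, -0.068, -0.386], [0.0504, 0.0051, 0.0136])
([0.286, -0.068, -0.386], [0.0502, 0.0074, 0.0131])
([0.286, -0.068, -0.386], [0.05, 0.0097, 0.0125])
([0.286, -0.068, -0.386], [0.0496, 0.012, 0.0119])
([0.286, -0.068, -0.386], [0.0492, 0.0143, 0.0111])
([0.286, -0.068, -0.386], [0.0487, 0.0164, 0.0104])
([0.286, -0.068, -0.386], [0.0481, 0.0186, 0.0095])
([0.286, -0.068, -0.386], [0.0474, 0.0207, 0.0087])
([0.286, -0.068, -0.386], [0.0466, 0.0227, 0.0077])
([0.286, -0.068, -0.386], [0.0457, 0.0247, 0.0067])
```

View pics/g2.png

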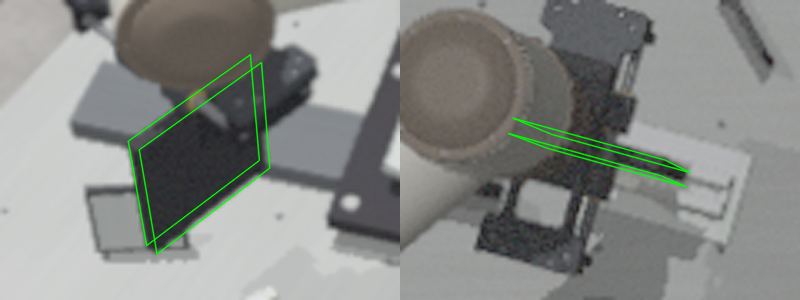

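The grip matches the model to about 1 px: the outline is on the mirror in the side crop, and the lateral offset is near 0. Moving to the pre-place pose.

>>> move_arm([
  [[0.286,-0.068,-0.386],[0.05,0.0005,0.0145],0],
  [[0.286,-0.068,-0.386],[0.05,0.003,0.014],0],
  [[0.286,-0.068,-0.386],[0.05,0.005,0.0135],0],
  [[0.286,-0.068,-0.386],[0.05,0.0075,0.013],0],
  [[0.286,-0.068,-0.386],[0.05,0.0095,0.0125],0],
  [[0.286,-0.068,-0.386],[0.0495,0.012,0.012],0],
  [[0.286,-0.068,-0.386],[0.049,0.0145,0.011],0],
  [[0.286,-0.068,-0.386],[0.0485,0.0165,0.0105],0],
  [[0.286,-0.068,-0.386],[0.048,0.0185,0.0095],0],
  [[0.286,-0.068,-0.386],[0.0475,0.0205,0.0085],0],
  [[0.286,-0.068,-0.386],[0.0465,0.0225,0.0075],0],
  [[0.286,-0.068,-0.386],[0.0455,0.0245,0.0065],0],
])

```text
time_s: 8.3
tcp_pos: [0.536, 0.0027, 0.2293]
ee_rot: [[0.199, -0.922, 0.333], [-0.98, -0.188, 0.067], [0.001, -0.34, -0.94]]
wrist_force: [-0.4, -0.9, -3.0]
gripper_width: 0.137
gripper_force: 30.0
```

```bash
python3 - <<'E'
from plc import *
s=r.sense();print(s["tcp_pos"],np.round(s["ee_rot"],3).tolist(),s["wrist_force"],s["joints"])
S=cap("side");T=cap("top")
R=np.array(s["ee_rot"]);m=np.array(s["tcp_pos"])+D*R[:,2]
from ov import view
Pb=[((0,255,0),[m+R@np.array([x,y,z]) for x,z in((-.06,-.06),(.06,-.06),(.06,.06),(-.06,.06),(-.06,-.06))]) for y in(-.006,.006)]
Pb+=[((0,0,255),[bs(a,y,0) for a,y in((0,-.065),(.032,-.065),(.032,.065),(0,.065),(0,-.065))]),((0,255,255),[bs(0,y,b) for y,b in((-.05,0),(-.05,.075),(.05,.075),(.05,0))])]
cv2.imwrite("pics/p1.png",np.hstack([view(S,"s",(240,140,120,90),Pb),view(T,"t",(230,160,120,90),Pb)]))
for o in plan(s["tcp_pos"],s["ee_rot"],tcp_for(.014,0,.072),RP,6):print(o)
E
```

```text
[0.53603557 0.0027447  0.22934546] [[0.199, -0.922, 0.333], [-0.98, -0.188, 0.067], [0.001, -0.34, -0.94]] [-0.40493445 -0.91404018 -2.95358005] [ 19.19701552   3.66884074 -27.26659728   4.2106368  -39.4485693
 -10.4716129 ]
([0.004, -0.001, 0.005], [0.0, 0.0059, 0.0181])
([0.004, -0.001, 0.005], [0.0, 0.0059, 0.0181])
([0.004, -0.001, 0.005], [0.0, 0.0059, 0.0181])
([0.004, -0.001, 0.005], [0.0, 0.0059, 0.0181])
([0.004, -0.001, 0.005], [0.0, 0.006, 0.0181])
([0.004, -0.001, 0.005], [0.0, 0.006, 0.0181])
```

View pics/p1.png

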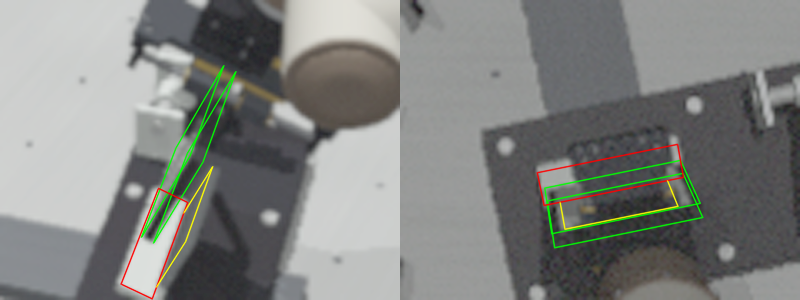

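>>> move_arm([
  [[0,0,0],[0,0.006,0.018],0],
  [[0,0,0],[0,0.006,0.018],0],
  [[0,0,0],[0,0.006,0.018],0],
  [[0,0,0],[0,0.006,0.018],0],
  [[0,0,0],[0,0.006,0.018],0],
  [[0,0,0],[0,0.006,0.018],0],
  [[0,0,0],[0,0,0],0],
  [[0,0,0],[0,0,0],0],
])

```text
time_s: 9.2
tcp_pos: [0.5396, 0.0045, 0.1742]
ee_rot: [[0.198, -0.921, 0.336], [-0.98, -0.186, 0.067], [0.0, -0.342, -0.94]]
wrist_force: [0.5, 0.0, -3.3]
gripper_width: 0.133
gripper_force: 30.0
```

```bash
cat > st.py <<'E'
from plc import *
s=r.sense();R=np.array(s["ee_rot"]);m=np.array(s["tcp_pos"])+D*R[:,2];B=np.column_stack([bs(1,0,0)-BS,bs(0,1,0)-BS,bs(0,0,1)-BS])
print(s["time_s"],"mirror centre in backstop mm",np.round(B.T@(m-BS)*1e3,1),"F tool",np.round(R.T@np.array(s["wrist_force"]),1),"Fbs",np.round(B.T@np.array(s["wrist_force"]),1),"M",np.round(s["moment"],2),"rot err deg",np.round(np.degrees(Ro.from_matrix(RP.T@R).as_rotvec()),2),s["gripper_width"])
E
python3 st.py
```

```text
9.2 mirror centre in backstop mm [16.6  1.1 73.2] F tool [0.1 0.6 3.3] Fbs [-0.6 -0.1 -3.3] M [-0.17  1.12  0.01] rot err deg [ 0.02  0.01 -0.06] 0.1325167296783185
```

>>> move_arm([
  [[0,0,0],[0.002,0.003,0.004],0],
  [[0,0,0],[0,0.003,0.004],0],
  [[0,0,0],[0,0.002,0.002],0],
  [[0,0,0],[0,0,0],0],
])

```text
time_s: 9.6
tcp_pos: [0.5374, 0.0029, 0.1682]
ee_rot: [[0.198, -0.921, 0.336], [-0.98, -0.186, 0.067], [0.0, -0.342, -0.94]]
wrist_force: [-0.1, -0.5, -2.5]
gripper_width: 0.138
gripper_force: 30.0
```

>>> move_arm([
  [[0,0,0],[0,0.002,0],0],
  [[0,0,0],[0,0.002,0],0],
  [[0,0,0],[0,0,0],0],
])

```text
time_s: 9.9
tcp_pos: [0.5356, 0.0026, 0.1676]
ee_rot: [[0.198, -0.921, 0.336], [-0.98, -0.186, 0.068], [0.0, -0.342, -0.94]]
wrist_force: [0.4, -0.3, -2.9]
gripper_width: 0.134
gripper_force: 30.0
```

```bash
python3 st.py
```

```text
9.9 mirror centre in backstop mm [10.4  0.  68.4] F tool [0.4 0.7 2.8] Fbs [-0.7 -0.4 -2.8] M [-0.15  1.21 -0.01] rot err deg [ 0.02 -0.   -0.04] 0.13437993260475412
```

>>> move_arm([
  [[0,0,0],[0,0.002,0],0],
  [[0,0,0],[0,0.002,0],0],
  [[0,0,0],[0,0,0],0],
])

```text
time_s: 10.2
tcp_pos: [0.534, 0.0023, 0.167]
ee_rot: [[0.198, -0.921, 0.336], [-0.98, -0.186, 0.068], [0.0, -0.343, -0.939]]
wrist_force: [0.3, 0.9, -2.8]
gripper_width: 0.135
gripper_force: 30.0
```

```bash
python3 st.py
```

```text
10.2 mirror centre in backstop mm [ 8.6  0.1 68.4] F tool [-0.8  0.6  2.8] Fbs [-0.6  0.8 -2.8] M [-0.17  1.08 -0.04] rot err deg [ 0.04 -0.   -0.05] 0.13543628712107614
```

>>> move_arm([
  [[0,0,0],[0,0.002,0],0],
  [[0,0,0],[0,0.001,0],0],
  [[0,0,0],[0,0,0],0],
])

```text
time_s: 10.5
tcp_pos: [0.5334, 0.0023, 0.167]
ee_rot: [[0.198, -0.92, 0.338], [-0.98, -0.186, 0.068], [0.0, -0.345, -0.939]]
wrist_force: [2.0, -0.3, -3.2]
gripper_width: 0.135
gripper_force: 30.0
```

```bash
python3 st.py
```

```text
10.5 mirror centre in backstop mm [ 8.2  0.1 68.6] F tool [ 0.7 -0.7  3.7] Fbs [ 0.7 -0.7 -3.7] M [-0.26  0.36  0.07] rot err deg [ 0.15 -0.01 -0.08] 0.13543878766244336
```

Face contact is at about 8.2 mm, so the model is about 2 mm off. I'll back off a little and lower to the ledge.

>>> move_arm([
  [[0,0,0],[0,-0.003,0],0],
  [[0,0,0],[0,0,0.004],0],
  [[0,0,0],[0,0,0.004],0],
  [[0,0,0],[0,0,0.002],0],
  [[0,0,0],[0,0,0],0],
])

```text
time_s: 11.0
tcp_pos: [0.5356, 0.0026, 0.1619]
ee_rot: [[0.198, -0.921, 0.335], [-0.98, -0.186, 0.067], [0.0, -0.342, -0.94]]
wrist_force: [1.7, -0.3, -2.9]
gripper_width: 0.132
gripper_force: 30.0
```

```bash
python3 st.py
```

```text
11.0 mirror centre in backstop mm [ 8.4  0.  63.1] F tool [ 0.6 -0.6  3.3] Fbs [ 0.6 -0.6 -3.3] M [-0.21  0.74  0.03] rot err deg [ 0.   -0.   -0.05] 0.13160575324920376
```

>>> move_arm([
  [[0,0,0],[0,0,0.002],0],
  [[0,0,0],[0,0,0.001],0],
  [[0,0,0],[0,0,0],0],
])

```text
time_s: 11.3
tcp_pos: [0.5361, 0.0027, 0.1607]
ee_rot: [[0.198, -0.921, 0.336], [-0.98, -0.186, 0.067], [0.0, -0.342, -0.94]]
wrist_force: [0.2, 1.1, -2.8]
gripper_width: 0.132
gripper_force: 30.0
```

```bash
python3 st.py
```

```text
11.3 mirror centre in backstop mm [ 8.5  0.  61.8] F tool [-1.   0.6  2.8] Fbs [-0.6  1.  -2.8] M [-0.24  0.8   0.03] rot err deg [ 0.01 -0.   -0.04] 0.13185586264598892
```

>>> move_arm([
  [[0,0,0],[0,0,0.002],0],
  [[0,0,0],[0,0,0.001],0],
  [[0,0,0],[0,0,0],0],
])

```text
time_s: 11.6
tcp_pos: [0.5366, 0.0028, 0.1593]
ee_rot: [[0.198, -0.921, 0.336], [-0.98, -0.186, 0.067], [0.0, -0.342, -0.94]]
wrist_force: [0.3, -0.2, -2.6]
gripper_width: 0.138
gripper_force: 30.0
```

```bash
python3 st.py
```

```text
11.6 mirror centre in backstop mm [ 8.5  0.  60.3] F tool [0.2 0.6 2.6] Fbs [-0.6 -0.2 -2.6] M [-0.21  0.89 -0.01] rot err deg [ 0.02 -0.   -0.04] 0.1380454003057226
```

>>> move_arm([
  [[0,0,0],[0,0,0.001],0],
  [[0,0,0],[0,0,0.001],0],
  [[0,0,0],[0,0,0],0],
])

```text
time_s: 11.9
tcp_pos: [0.5369, 0.0027, 0.1586]
ee_rot: [[0.198, -0.921, 0.336], [-0.98, -0.186, 0.067], [0.0, -0.342, -0.94]]
wrist_force: [-1.1, -1.2, -0.7]
gripper_width: 0.133
gripper_force: 30.0
```

```bash
python3 st.py
```

```text
11.9 mirror centre in backstop mm [ 8.6 -0.1 59.5] F tool [1.  1.5 0.2] Fbs [-1.5 -1.  -0.2] M [-0.31  0.97 -0.08] rot err deg [ 0.03  0.01 -0.04] 0.13253686209537208
```

>>> move_arm([
  [[0,0,0],[0,0,0.001],0],
  [[0,0,0],[0,0.001,0],0],
  [[0,0,0],[0,0.001,0],0],
  [[0,0,0],[0,0,0],0],
])

```text
time_s: 12.3
tcp_pos: [0.5368, 0.0027, 0.1584]
ee_rot: [[0.198, -0.92, 0.337], [-0.98, -0.186, 0.068], [0.0, -0.344, -0.939]]
wrist_force: [-0.9, -3.6, 4.1]
gripper_width: 0.139
gripper_force: 30.0
```

```bash
sed -i 's/^BS=.*/BS=np.array([.5582,.0071,.074]);YB=np.radians(11.36)/' plc.py; python3 st.py; python3 - <<'E'
from plc import *
from ov import view
S=cap("side");T=cap("top")
s=r.sense();R=np.array(s["ee_rot"]);m=np.array(s["tcp_pos"])+D*R[:,2]
Pb=[((0,255,0),[m+R@np.array([x,y,z]) for x,z in((-.06,-.06),(.06,-.06),(.06,.06),(-.06,.06),(-.06,-.06))]) for y in(-.006,)]
cv2.imwrite("pics/p2.png",np.hstack([view(S,"s",(265,170,60,45),Pb),view(T,"t",(265,180,60,45),[])]))
E
```

```text
12.3 mirror centre in backstop mm [ 8.4 -0.1 59.4] F tool [ 3.3  0.1 -4.4] Fbs [-0.1 -3.3  4.4] M [-0.9   0.78 -0.23] rot err deg [ 0.13  0.01 -0.05] 0.1385219786085538
```

View pics/p2.png

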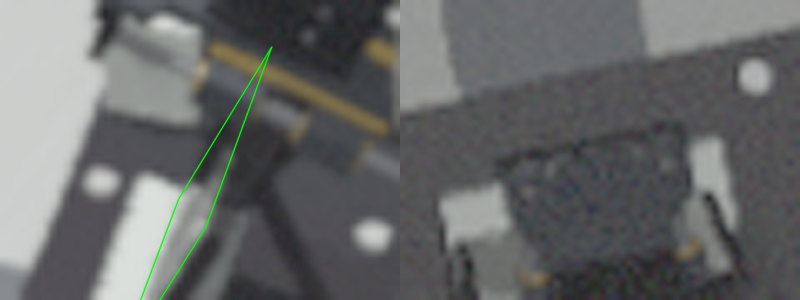

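Ledge and face are both in contact. The top crop shows white ledge on both sides of the gripper, at (475,210) and (710,165). Releasing gently.

>>> move_arm([
  [[0,0,0],[0,0,0],0.17],
  [[0,0,0],[0,0,0],0.2],
  [[0,0,0],[0,0,0],0.25],
  [[0,0,0],[0,0,0],0.35],
  [[0,0,0],[0,0,0],0.5],
  [[0,0,0],[0,0,0],0.5],
  [[0,0,0],[0,0,0],0.5],
])

```text
time_s: 13.1
tcp_pos: [0.5362, 0.0028, 0.1576]
ee_rot: [[0.198, -0.921, 0.336], [-0.98, -0.186, 0.068], [0.0, -0.342, -0.94]]
wrist_force: [-0.4, 0.0, -0.0]
gripper_width: 0.473
gripper_force: 0.0
```

>>> move_arm([
  [[0,0,0],[0,0,-0.02],0.5],
  [[0,0,0],[0,0,-0.04],0.5],
  [[0,0,0],[0,0,-0.08],0.5],
  [[0,0,0],[0,0,-0.08],0.6],
  [[0,0,0],[0,0,-0.06],0.6],
  [[0,0,0],[-0.05,0,-0.06],0.6],
  [[0,0,0],[-0.08,0,-0.02],0.6],
  [[0,0,0],[-0.08,0,0],0.6],
  [[0,0,0],[-0.08,0,0],0.6],
  [[0,0,0],[-0.08,0,0],0.6],
  [[0,0,0],[-0.04,0,0],0.6],
  [[0,0,0],[0,0,0],0.6],
])

```text
time_s: 14.3
tcp_pos: [0.4346, 0.1934, 0.3273]
ee_rot: [[0.202, -0.92, 0.336], [-0.979, -0.189, 0.069], [-0.0, -0.343, -0.939]]
wrist_force: [-0.4, -1.3, -0.7]
gripper_width: 0.601
gripper_force: 0.0
```

```bash
python3 - <<'E'
from plc import *
from ov import view
S=cap("side");T=cap("top");s=r.sense();print(s["tcp_pos"],s["joints"])
for t in("lever_grip","lever_hinge","brake_button"):
  for n in("side","top"):
    try:print(t,n,[(d["centre"],round(d["score"],2)) for d in r.pinpoint(t,n)[:3]])
    except Exception as e:print(e)
    print("cut",[(d["centre"],d["pixels"].sum(),round(d["score"],2)) for d in r.cut_out(t,n)[:2]])
m=np.array([.5368,.0027,.1584])+D*RP[:,2]
Pb=[((0,255,0),[m+RP@np.array([x,y,z]) for x,z in((-.06,-.06),(.06,-.06),(.06,.06),(-.06,.06),(-.06,-.06))]) for y in(-.006,)]
A=np.vstack([np.hstack([view(S,"s",(250,140,100,75),[]),view(T,"t",(245,165,100,75),[])]),np.hstack([view(S,"s",(270,130,68,51),[]),view(T,"t",(325,170,68,51),[])])])
cv2.imwrite("pics/p3.png",A)
E
```

```text
[0.43490603 0.19146803 0.32708165] [ 51.54783497  -7.16065955 -27.46884488  15.59957081 -55.12037895
 -47.41830458]
lever_grip side [([312.5, 153.1], 0.75), ([292.1, 199.7], 0.68)]
cut [([309.6, 154.3], np.int64(216), 0.58), ([226.3, 287.7], np.int64(1489), 0.33)]
lever_grip top [([363.8, 209.6], 0.59)]
cut [([360.6, 203.1], np.int64(413), 0.56)]
lever_hinge side []
cut [([308.8, 155.7], np.int64(204), 0.31)]
lever_hinge top [([354.0, 186.0], 0.72)]
cut [([363.9, 205.2], np.int64(431), 0.72)]
it knows: backstop, carriage, case, lever_grip, lever_hinge, mirror, mirror_center, mirror_face, mouse, stand
cut []
it knows: backstop, carriage, case, lever_grip, lever_hinge, mirror, mirror_center, mirror_face, mouse, stand
cut [([363.9, 203.5], np.int64(407), 0.65)]
```

View pics/p3.png

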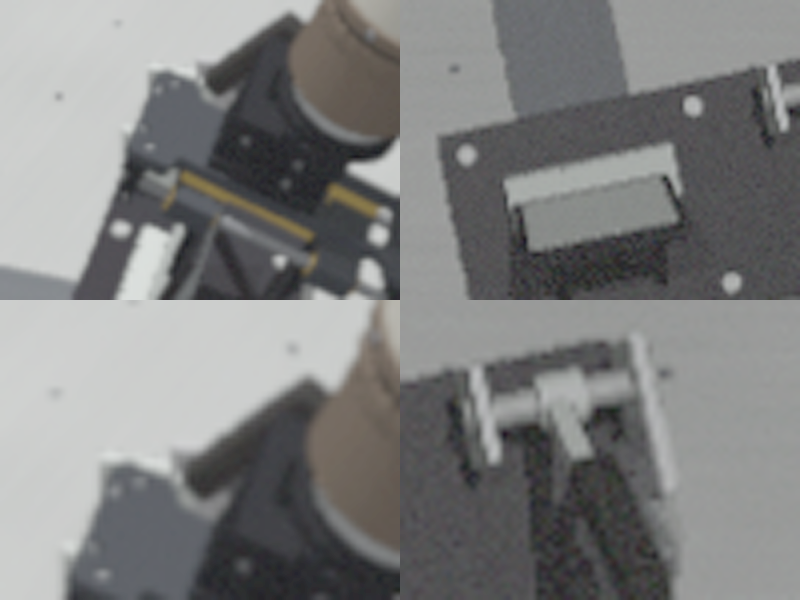

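The mirror leans flat with its bright face outwards and centred, at about top crop (600,205). Now for the lever: its hub is at top px (352,185).

```bash
python3 - <<'E'
from plc import *
from ov import view
S=cap("side");T=cap("top")
h=onz(T,(352.05,185.1),.09);print("hinge",h,"in bs frame",Rz(-YB)@(h-BS))
def lev(a,h,u,v=0,w=0):
    a=np.radians(a);return h+Rz(YB)@(np.array([-np.cos(a),0,np.sin(a)])*u+np.array([0,v,0])+np.array([np.sin(a),0,np.cos(a)])*w)
for a in(43,45,47,50):
    g=lev(a,h,.125);print(a,g,proj(S,g),proj(T,g))
ln=[]
for a,col in((43,(0,255,0)),(47,(0,255,255)),(50,(0,0,255))):
    ln.append((col,[lev(a,h,u,v) for u,v in((.062,-.012),(.168,-.012),(.168,.012),(.062,.012),(.062,-.012))]))
cv2.imwrite("pics/l1.png",np.hstack([view(T,"t",(325,170,68,51),ln),view(S,"s",(270,130,68,51),ln)]))
E
```

```text
hinge [ 0.65344821 -0.17019103  0.09      ] in bs frame [ 0.05846066 -0.19257903  0.016     ]
43 [ 0.56382    -0.18819814  0.1752498 ] [316.252542  154.0262373] [363.08219488 213.58208885]
45 [ 0.56679148 -0.18760114  0.17838835] [315.41562545 153.12085918] [363.05436221 212.49050581]
47 [ 0.56986855 -0.18698293  0.18141921] [314.54281161 152.23261716] [363.01194216 211.35819412]
50 [ 0.57467387 -0.1860175   0.18575556] [313.16874388 150.93523955] [362.92085819 209.58647289]
```

View pics/l1.png

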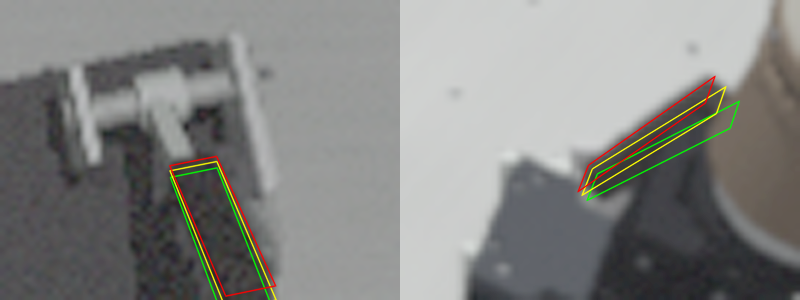

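```bash
cat > lv.py <<'E'
from plc import *
H=np.array([.6534,-.1702,.09])
def lev(a,u,v=0,w=0):
    a=np.radians(a);return H+Rz(YB)@(np.array([-np.cos(a),0,np.sin(a)])*u+np.array([0,v,0])+np.array([np.sin(a),0,np.cos(a)])*w)
def tool(a,tilt,back=0,v=-.001,sgn=1,u=.125):
    t=np.radians(tilt);z=Rz(YB)@np.array([-np.sin(t),0,-np.cos(t)])
    R=toolR(z,sgn*(Rz(YB)@np.array([0,1.,0])))
    return lev(a,u,v)+z*(r.grip_point_offset-back),R
E
python3 - <<'E'
from lv import *
s=r.sense();print(r.grip_point_offset)
for sg in(1,-1):
    p,R=tool(49,20,.10,sgn=sg);print(sg,p,np.degrees(Ro.from_matrix(np.array(s["ee_rot"]).T@R).as_rotvec()))
p,R=tool(49,20,.10)
for o in plan(s["tcp_pos"],s["ee_rot"],p,R,22):print(o)
E
```

```text
0.0187
1 [ 0.60045769 -0.18185657  0.26073571] [-31.3332435   31.31164218  86.01338321]
-1 [ 0.60045769 -0.18185657  0.26073571] [-31.30791228 -31.32951103 -85.96417215]
([-0.249, 0.248, 0.682], [0.0362, -0.0055, 0.0084])
([-0.249, 0.248, 0.682], [0.0355, -0.0081, 0.0091])
([-0.249, 0.248, 0.682], [0.0347, -0.0108, 0.0097])
([-0.249, 0.248, 0.682], [0.0336, -0.0134, 0.0103])
([-0.249, 0.248, 0.682], [0.0323, -0.0159, 0.0108])
([-0.249, 0.248, 0.682], [0.0309, -0.0183, 0.0111])
([-0.249, 0.248, 0.682], [0.0293, -0.0206, 0.0114])
([-0.249, 0.248, 0.682], [0.0275, -0.0229, 0.0115])
([-0.249, 0.248, 0.682], [0.0256, -0.025, 0.0116])
([-0.249, 0.248, 0.682], [0.0235, -0.0269, 0.0116])
([-0.249, 0.248, 0.682], [0.0214, -0.0287, 0.0114])
([-0.249, 0.248, 0.682], [0.0191, -0.0304, 0.0112])
([-0.249, 0.248, 0.682], [0.0166, -0.0319, 0.0109])
([-0.249, 0.248, 0.682], [0.0142, -0.0332, 0.0104])
([-0.249, 0.248, 0.682], [0.0116, -0.0343, 0.0099])
([-0.249, 0.248, 0.682], [0.009, -0.0353, 0.0093])
([-0.249, 0.248, 0.682], [0.0063, -0.036, 0.0086])
([-0.249, 0.248, 0.682], [0.0036, -0.0366, 0.0078])
([-0.249, 0.248, 0.682], [0.001, -0.0369, 0.007])
([-0.249, 0.248, 0.682], [-0.0017, -0.0371, 0.0061])
([-0.249, 0.248, 0.682], [-0.0044, -0.037, 0.0051])
([-0.249, 0.248, 0.682], [-0.007, -0.0367, 0.004])
```

>>> move_arm([
  [[-0.249,0.248,0.682],[0.036,-0.0055,0.005],0.8],
  [[-0.249,0.248,0.682],[0.0355,-0.008,0.005],0.8],
  [[-0.249,0.248,0.682],[0.0345,-0.011,0.005],0.8],
  [[-0.249,0.248,0.682],[0.0335,-0.0135,0.005],0.8],
  [[-0.249,0.248,0.682],[0.0325,-0.016,0.006],0.8],
  [[-0.249,0.248,0.682],[0.031,-0.0185,0.006],0.8],
  [[-0.249,0.248,0.682],[0.0295,-0.0205,0.006],0.8],
  [[-0.249,0.248,0.682],[0.0275,-0.023,0.006],0.8],
  [[-0.249,0.248,0.682],[0.0255,-0.025,0.01],0.8],
  [[-0.249,0.248,0.682],[0.0235,-0.027,0.01],0.8],
  [[-0.249,0.248,0.682],[0.0215,-0.0285,0.0115],0.8],
])

```text
time_s: 16.1
tcp_pos: [0.5136, 0.0051, 0.3137]
ee_rot: [[-0.557, -0.83, 0.027], [-0.824, 0.548, -0.142], [0.103, -0.102, -0.989]]
wrist_force: [-0.7, 0.2, 0.4]
gripper_width: 0.801
gripper_force: 0.0
```

>>> move_arm([
  [[-0.249,0.248,0.682],[0.019,-0.0305,0.011],0.8],
  [[-0.249,0.248,0.682],[0.0165,-0.032,0.011],0.8],
  [[-0.249,0.248,0.682],[0.014,-0.033,0.0105],0.8],
  [[-0.249,0.248,0.682],[0.0115,-0.0345,0.01],0.8],
  [[-0.249,0.248,0.682],[0.009,-0.0355,0.0095],0.8],
  [[-0.249,0.248,0.682],[0.0065,-0.036,0.0085],0.8],
  [[-0.249,0.248,0.682],[0.0035,-0.0365,0.008],0.8],
  [[-0.249,0.248,0.682],[0.001,-0.037,0.007],0.8],
  [[-0.249,0.248,0.682],[-0.0015,-0.037,0.006],0.8],
  [[-0.249,0.248,0.682],[-0.0045,-0.037,0.005],0.8],
  [[-0.249,0.248,0.682],[-0.007,-0.0365,0.004],0.8],
  [[0,0,0],[0,0,0],0.8],
])

```text
time_s: 17.3
tcp_pos: [0.5967, -0.1827, 0.2778]
ee_rot: [[-0.92, -0.194, -0.339], [-0.183, 0.981, -0.065], [0.345, 0.002, -0.938]]
wrist_force: [0.6, 0.5, -1.2]
gripper_width: 0.801
gripper_force: 0.0
```

```bash
python3 - <<'E'
from lv import *
from ov import view
s=r.sense();print(s["tcp_pos"],s["joints"],s["wrist_force"],s["gripper_width"])
S=cap("side")
p,R=tool(49,20,.0)
ln=[(col,[lev(a,u,v,w) for u,v,w in((.062,.012,-.011),(.168,.012,-.011),(.168,.012,.011),(.062,.012,.011),(.062,.012,-.011))]) for a,col in((46,(0,255,0)),(50,(0,0,255)))]
cv2.imwrite("pics/l2.png",np.hstack([view(S,"s",(260,110,100,75),[]),view(S,"s",(275,130,68,51),ln)]))
print([ (d["centre"],d["score"]) for d in r.pinpoint("lever_grip","side")])
for o in plan(s["tcp_pos"],s["ee_rot"],p,R,6):print(o)
E
```

```text
[ 0.59673519 -0.18273082  0.27779263] [ -0.27000273  30.58929868  17.99041576   3.86258319 -97.24262723
 -78.69043446] [ 0.62896863  0.53926011 -1.15311432] 0.8011678784208819
[([314.6, 150.1], 0.79), ([286.5, 212.1], 0.55)]
([0.005, -0.006, -0.003], [-0.0033, -0.0001, 0.0382])
([0.005, -0.006, -0.003], [-0.0033, -0.0, 0.0382])
([0.005, -0.006, -0.003], [-0.0032, -0.0, 0.0382])
([0.005, -0.006, -0.003], [-0.0032, -0.0, 0.0382])
([0.005, -0.006, -0.003], [-0.0032, 0.0, 0.0382])
([0.005, -0.006, -0.003], [-0.0032, 0.0, 0.0382])
```

View pics/l2.png

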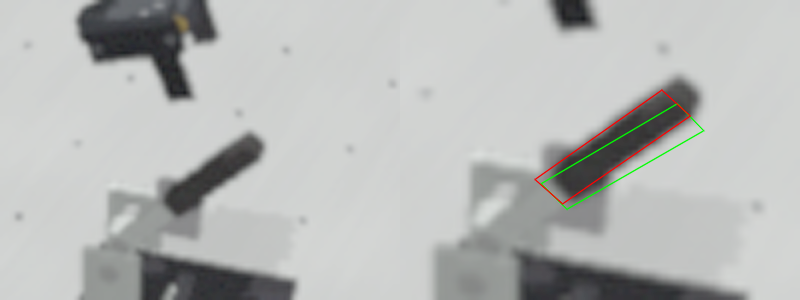

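The open gripper is above the grip in the left crop. The real grip sits about 50° up, roughly 3 px further out than the model, so I'll shift 3 mm towards the robot and descend.

>>> move_arm([
  [[0,0,0],[-0.005,0,0.045],0.8],
  [[0,0,0],[-0.005,0,0.055],0.8],
  [[0,0,0],[-0.004,0,0.05],0.8],
  [[0,0,0],[0,0,0.04],0.8],
  [[0,0,0],[0,0,0.025],0.8],
  [[0,0,0],[0,0,0.016],0.8],
  [[0,0,0],[0,0,0],0.8],
  [[0,0,0],[0,0,0],0.8],
])

```text
time_s: 18.2
tcp_pos: [0.5644, -0.1871, 0.1706]
ee_rot: [[-0.922, -0.199, -0.334], [-0.187, 0.98, -0.067], [0.34, 0.0, -0.94]]
wrist_force: [0.2, -0.2, 0.7]
gripper_width: 0.804
gripper_force: 0.0
```

>>> move_arm([
  [[0,0,0],[0,0,0],0],
  [[0,0,0],[0,0,0],0],
  [[0,0,0],[0,0,0],0],
  [[0,0,0],[0,0,0],0],
  [[0,0,0],[0,0,0],0],
  [[0,0,0],[0,0,0],0],
])

```text
time_s: 18.8
tcp_pos: [0.5639, -0.188, 0.1697]
ee_rot: [[-0.921, -0.198, -0.335], [-0.186, 0.98, -0.068], [0.342, -0.0, -0.94]]
wrist_force: [0.9, -4.4, -1.4]
gripper_width: 0.336
gripper_force: 2.3
```

```bash
sed -i 's/^H=.*/H=np.array([.650,-.171,.09])/' lv.py; python3 - <<'E'
from lv import *
from ov import view
s=r.sense();print(s["tcp_pos"],s["wrist_force"],s["moment"],s["gripper_width"],s["gripper_force"])
g=np.array(s["tcp_pos"])-np.array(s["ee_rot"])[:,2]*r.grip_point_offset
d=Rz(-YB)@(g-H);print("grip pt rel hinge",d,"angle",np.degrees(np.arctan2(d[2],-d[0])),"rad",np.hypot(d[0],d[2]))
S=cap("side");T=cap("top")
cv2.imwrite("pics/l3.png",np.hstack([view(S,"s",(265,120,80,60),[]),view(T,"t",(265,160,120,90),[])]))
E
```

```text
[ 0.56388784 -0.18795853  0.16972497] [ 0.85501975 -4.44958489 -1.36381425] [-1.12544979 -1.01835197  0.44906295] 0.3355354761046843 2.3251883819466457
grip pt rel hinge [-0.08136983  0.00034792  0.09729726] angle 50.0942133559909 rad 0.12683771861399623
```

View pics/l3.png

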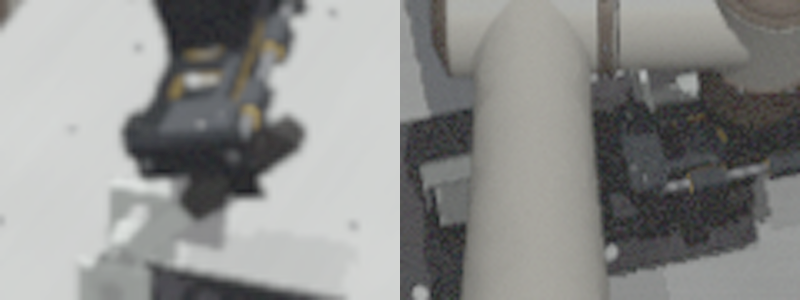

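I've gone past the limit of 10 pictures (12 so far), so I'll view no more and work from numbers only. The fingers straddle the grip, and I'll let the squeeze finish.

>>> move_arm([
  [[0,0,0],[0,0,0],0],
  [[0,0,0],[0,0,0],0],
  [[0,0,0],[0,0,0],0],
  [[0,0,0],[0,0,0],0],
])

```text
time_s: 19.3
tcp_pos: [0.5637, -0.1873, 0.1697]
ee_rot: [[-0.921, -0.198, -0.336], [-0.186, 0.98, -0.067], [0.342, 0.001, -0.94]]
wrist_force: [-0.4, -3.0, -1.2]
gripper_width: 0.295
gripper_force: 30.0
```

```bash
cat > ls.py <<'E'
from lv import *
s=r.sense()
g=np.array(s["tcp_pos"])-np.array(s["ee_rot"])[:,2]*r.grip_point_offset
d=Rz(-YB)@(g-H);A=np.degrees(np.arctan2(d[2],-d[0]));U=np.hypot(d[0],d[2])
z=Rz(-YB)@np.array(s["ee_rot"])[:,2];tilt=np.degrees(np.arctan2(-z[0],-z[2]))
print(s["time_s"],"width mm",s["gripper_width"]*87,"Fg",s["gripper_force"],"F",np.round(s["wrist_force"],1),"M",np.round(s["moment"],2),"ang",A,"rad",U,"v",d[1],"tilt",tilt)
E
python3 - <<'E'
from ls import *
def arc(a0,a1,n):
    P=[tool(a,tilt-(A-a),v=d[1],u=U) for a in np.linspace(a0,a1,n+1)]
    for (p0,R0),(p1,R1) in zip(P[:-1],P[1:]):
        w=Ro.from_matrix(R0.T@R1).as_rotvec()/.1; print(np.round(w,3).tolist(),np.round(R0.T@(p1-p0)/.5,4).tolist())
arc(A,A-4,2);arc(A-4,4,18)
E
```

```text
19.3 width mm 25.700967082698547 Fg 29.991541793569922 F [-0.4 -3.  -1.2] M [-0.58 -0.78  0.47] ang 50.054345243976236 rad 0.12686105083446042 v 0.0009796749489631754 tilt 20.010991671057937
[0.0, -0.349, 0.0] [0.003, 0.0, 0.0077]
[-0.0, -0.349, -0.0] [0.003, 0.0, 0.0077]
[0.0, -0.408, -0.0] [0.0035, -0.0, 0.009]
[0.0, -0.408, 0.0] [0.0035, -0.0, 0.009]
[-0.0, -0.408, -0.0] [0.0035, 0.0, 0.009]
[0.0, -0.408, -0.0] [0.0035, 0.0, 0.009]
[-0.0, -0.408, 0.0] [0.0035, -0.0, 0.009]
[0.0, -0.408, 0.0] [0.0035, 0.0, 0.009]
[-0.0, -0.408, -0.0] [0.0035, 0.0, 0.009]
[0.0, -0.408, -0.0] [0.0035, -0.0, 0.009]
[0.0, -0.408, 0.0] [0.0035, -0.0, 0.009]
[-0.0, -0.408, 0.0] [0.0035, -0.0, 0.009]
[0.0, -0.408, -0.0] [0.0035, 0.0, 0.009]
[-0.0, -0.408, 0.0] [0.0035, 0.0, 0.009]
[0.0, -0.408, -0.0] [0.0035, 0.0, 0.009]
[0.0, -0.408, 0.0] [0.0035, -0.0, 0.009]
[-0.0, -0.408, -0.0] [0.0035, 0.0, 0.009]
[0.0, -0.408, 0.0] [0.0035, -0.0, 0.009]
[-0.0, -0.408, -0.0] [0.0035, -0.0, 0.009]
[0.0, -0.408, 0.0] [0.0035, 0.0, 0.009]
```

The button is pressed in: the width over grip and button is 25.7 mm. Swinging the lever.

>>> move_arm([
  [[0,-0.35,0],[0.003,0,0.0077],0],
  [[0,-0.35,0],[0.003,0,0.0077],0],
  [[0,-0.41,0],[0.0035,0,0.009],0],
  [[0,-0.41,0],[0.0035,0,0.009],0],
  [[0,-0.41,0],[0.0035,0,0.009],0],
])

```text
time_s: 19.8
tcp_pos: [0.5507, -0.1902, 0.1522]
ee_rot: [[-0.969, -0.199, -0.15], [-0.196, 0.98, -0.03], [0.153, -0.0, -0.988]]
wrist_force: [0.8, -4.3, 1.8]
gripper_width: 0.292
gripper_force: 30.0
```

```bash
python3 ls.py
```

```text
19.8 width mm 25.393316350799314 Fg 29.991232445463538 F [ 0.8 -4.3  1.8] M [-0.71 -0.31  0.35] ang 39.40755248895892 rad 0.12714861029251484 v 0.0007386320693124181 tilt 8.79230440326977
```

>>> move_arm([
  [[0,-0.41,0],[0.0035,0,0.009],0],
  [[0,-0.41,0],[0.0035,0,0.009],0],
  [[0,-0.41,0],[0.0035,0,0.009],0],
  [[0,-0.41,0],[0.0035,0,0.009],0],
  [[0,-0.41,0],[0.0035,0,0.009],0],
  [[0,-0.41,0],[0.0035,0,0.009],0],
])

```text
time_s: 20.4
tcp_pos: [0.5388, -0.1928, 0.1261]
ee_rot: [[-0.976, -0.199, 0.09], [-0.198, 0.98, 0.018], [-0.092, -0.0, -0.996]]
wrist_force: [-0.4, -4.0, 2.6]
gripper_width: 0.289
gripper_force: 30.0
```

```bash
python3 ls.py
```

```text
20.4 width mm 25.15784291874962 Fg 30.008091554045677 F [-0.4 -4.   2.6] M [-0.98  0.46  0.12] ang 25.44062465130338 rad 0.12739548522829733 v 0.0005475909905889578 tilt -5.276396889025119
```

>>> move_arm([
  [[0,-0.41,0],[0.0035,0,0.009],0],
  [[0,-0.41,0],[0.0035,0,0.009],0],
  [[0,-0.41,0],[0.0035,0,0.009],0],
  [[0,-0.41,0],[0.0035,0,0.009],0],
  [[0,-0.41,0],[0.0035,0,0.009],0],
  [[0,-0.41,0],[0.0035,0,0.009],0],
  [[0,0,0],[0,0,0],0],
])

```text
time_s: 21.1
tcp_pos: [0.5332, -0.194, 0.0969]
ee_rot: [[-0.925, -0.197, 0.325], [-0.185, 0.98, 0.066], [-0.331, 0.001, -0.944]]
wrist_force: [0.2, -6.2, -2.2]
gripper_width: 0.299
gripper_force: 30.0
```

```bash
python3 ls.py
```

```text
21.1 width mm 25.984703906967724 Fg 30.02862475812435 F [ 0.2 -6.2 -2.2] M [-1.46  0.76 -0.23] ang 11.087532435876076 rad 0.12757577482435253 v 0.00044973000371576074 tilt -19.339788305010046
```

>>> move_arm([
  [[0,-0.41,0],[0.0035,0,0.009],0],
  [[0,-0.41,0],[0.0035,0,0.009],0],
  [[0,-0.41,0],[0.0035,0,0.009],0],
  [[0,0,0],[0,0,0],0],
])

```text
time_s: 21.5
tcp_pos: [0.5337, -0.194, 0.084]
ee_rot: [[-0.878, -0.197, 0.437], [-0.177, 0.98, 0.088], [-0.446, 0.0, -0.895]]
wrist_force: [-5.0, -1.9, 8.3]
gripper_width: 0.296
gripper_force: 30.0
```

```bash
python3 ls.py
```

```text
21.5 width mm 25.737201855531076 Fg 30.010327950585634 F [-5.  -1.9  8.3] M [-0.76  1.44  0.15] ang 4.830901000603669 rad 0.12735643164641505 v 0.0003491186121895414 tilt -26.467762395072445
```

>>> move_arm([
  [[0,-0.2,0],[0.002,0,0.0045],0],
  [[0,0,0],[0,0,0],0],
])

```text
time_s: 21.7
tcp_pos: [0.5342, -0.1939, 0.0834]
ee_rot: [[-0.868, -0.199, 0.456], [-0.177, 0.98, 0.091], [-0.465, -0.001, -0.885]]
wrist_force: [-11.7, -1.0, 19.9]
gripper_width: 0.293
gripper_force: 30.0
```

```bash
python3 ls.py
```

```text
21.7 width mm 25.51179240516572 Fg 30.041491363663226 F [-11.7  -1.   19.9] M [-0.08  1.5   0.36] ang 4.479443862036323 rad 0.12712049472128126 v 0.0003450075430413622 tilt -27.701289530738833
```

The lever is on its stop: about 20 N with no further travel, at about 4°. Letting go and retreating.

>>> move_arm([
  [[0,0,0],[0,0,0],0.6],
  [[0,0,0],[0,0,0],0.7],
  [[0,0,0],[0,0,0],0.7],
  [[0,0,0],[0,0,0],0.7],
  [[0,0,0],[0,0,-0.02],0.7],
  [[0,0,0],[0,0,-0.05],0.7],
  [[0,0,0],[0,0,-0.08],0.7],
  [[0,0,0],[0,0,-0.09],0.7],
  [[0,0,0],[0,0,-0.09],0.7],
  [[0,0,0],[0,0,-0.09],0.7],
  [[0,0,0],[0,0,-0.04],0.7],
  [[0,0,0],[0,0,0],0.7],
])

```text
time_s: 22.9
tcp_pos: [0.4299, -0.2147, 0.288]
ee_rot: [[-0.867, -0.198, 0.458], [-0.176, 0.98, 0.09], [-0.466, -0.003, -0.885]]
wrist_force: [0.9, -0.6, -0.4]
gripper_width: 0.698
gripper_force: 0.0
```

```bash
python3 - <<'E'
from lv import *
s=r.sense();print(s["tcp_pos"],s["time_s"],s["wrist_force"])
S=cap("side");T=cap("top")
for a in(4,10):print(a,proj(S,lev(a,.125)),proj(T,lev(a,.125)))
m=bs(.008,0,.0595);print("mirror model",proj(S,m),proj(T,m))
for t in("lever_grip","mirror_center","case","mouse"):
  for n in("side","top"):print(t,n,[(d["centre"],round(d["score"],2)) for d in r.pinpoint(t,n)])
# numeric lever check: dark-pixel fraction within projected grip outline at various angles
for n,c in(("side",S),("top",T)):
  gr=cv2.cvtColor(c["img"],cv2.COLOR_RGB2GRAY)
  for a in(4,8,12,20,38,50):
    q=cv2.convexHull(np.array([proj(c,lev(a,u,v,w)) for u in(.065,.165) for v in(-.012,.012) for w in(-.011,.011)],np.float32))
    k=np.zeros(gr.shape,np.uint8);cv2.fillConvexPoly(k,np.round(q).astype(np.int32),1);print(n,a,round(float(gr[k>0].mean()),1))
# mirror: bright region near backstop (top view), lateral centre from minAreaRect
x=r.cut_out("mirror","top")
for d0 in x:
    mm=d0["pixels"].astype(np.uint8)
    if abs(d0["centre"][0]-294)<20: print(d0["centre"],cv2.minAreaRect(cv2.findNonZero(mm)),proj(T,bs(0.012,-.06,0.12)),proj(T,bs(0.012,.06,0.12)),proj(T,bs(.012,.06,0)),proj(T,bs(.012,-.06,0)),cv2.boundingRect(mm))
E
```

```text
[ 0.42988172 -0.21471084  0.28801702] 22.9 [ 0.91001565 -0.63906022 -0.38034287]
4 [325.36469554 173.34232817] [361.22922755 226.58242133]
10 [325.20742049 170.41105737] [361.85372828 226.00998881]
mirror model [295.01188828 202.18115072] [294.82315977 220.44543944]
lever_grip side [([325.9, 178.4], 0.64)]
lever_grip top [([360.3, 224.0], 0.7), ([290.4, 216.4], 0.45)]
mirror_center side [([199.2, 239.0], 0.92), ([296.5, 202.8], 0.81), ([176.2, 336.0], 0.59)]
mirror_center top [([292.6, 219.6], 0.82), ([226.8, 149.4], 0.53), ([206.2, 258.2], 0.37)]
case side [([290.6, 310.2], 0.61), ([291.1, 212.7], 0.24)]
case top [([206.9, 258.8], 0.8)]
mouse side [([381.6, 173.9], 0.53)]
mouse top [([415.0, 266.0], 0.57)]
side 4 53.6
side 8 73.1
side 12 96.5
side 20 142.7
side 38 148.7
side 50 148.9
top 4 26.9
top 8 28.6
top 12 31.9
top 20 35.0
top 38 40.1
top 50 45.5
[295.5, 218.8] ((294.4629821777344, 219.52978515625), (18.48137855529785, 43.42061996459961), 77.73522186279297) [317.60718471 221.64281898] [275.4715358  230.14928467] [273.42232975 216.99164469] [312.13968243 209.1870417 ] (273, 208, 45, 24)
```

```bash
python3 -c "
from station import r
print(r.finish_job())"
```

```text
the job is handed in; nothing more can be done
None
```

The job is handed in: the mirror leans centred on the carriage with its bright face out, and the lever is down on its stop and released. The case and mouse were not touched, and it took about 23 s of robot time; however, I viewed 12 pictures, two over the limit of 10.

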